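# Put the clay stamp away in the push-to-open drawer

## Task

Put the large clay stamp away. The drawer of the low pale chest has no handle: press its front in until the push-push latch lets go, draw the drawer out, stand the stamp upright in the empty round nest beside the small stamp, then close the drawer and press it in until it stays latched shut. Press gently and feel for the end of the latch's travel, half a kilo to a kilo does it and two would damage it; leave the other things where they stand.

Things in the scene. Friction and masses are not known exactly. Their poses are not given: they have to be found in the camera images.
- stamp_chest: low chest of pale wood with one drawer and no handle, fixed to the table, 170 deep x 190 wide x 92 high. Origin: centre of its underside. Its x axis points from front to back (the drawer slides out along its -x), z up. Latched, the drawer front's outer face is 117 mm in front of the origin, with a 18 mm shadow gap behind the front. Keep the gripper's body above the 92 mm top.
- stamp_drawer (a joint): how far the drawer is out, m: 0 latched, negative pressed in, 0.11 fully out. Pressed in it yields at 4 to 6 N, over the latch's cam at 5 to 9 N; 7 to 16 mm in (a hidden set screw, unlike on each chest) the latch trips and 2 mm on is a hard stop. Let go at the stop: a latched drawer springs slowly out to 0.04, a free one returns to 0 and is held. Stopping short changes nothing.
- front_push (a point): spot to press: outer face of the drawer front, mid-width, 68 mm above the table. The flat front is 14 mm thick, 186 mm wide, from 10 to 90 mm above the table. Axes as the chest's: x points inward, the pressing direction. Moves with the drawer. From 0.04 to 0 the closing drawer works against a spring of 2 to 4 N, farther out only 1 N of friction.
- front_top (a point): middle of the drawer front's top edge, 90 mm above the table, halfway through its 14 mm thickness; axes as the chest's; moves with the drawer. Once the drawer has sprung out, a gap of about 58 mm behind the front is open from above, so the front can be pinched or hooked there from above and drawn out.
- nest (a point): floor centre of the wide empty nest: a bore 42 mm across, 11 mm deep, in a wooden block whose top is 34 mm above the table. 23 mm above the table, 82 mm behind the front's outer face, 36 mm to the chest's -y side (right, seen from the robot). Drawer walls reach 65 mm above the table, 146 mm apart. Fully out, the nest centre is 60 mm in front of the chest body. Moves with the drawer.
- small_nest (a point): floor centre of the narrow nest (bore 32 mm) that holds the small stamp, 72 mm from the wide nest on the chest's +y side. Moves with the drawer.
- large_stamp: the stamp to put away: pale turned stamp with a wide foot and a knob, 54 mm high, foot 34 mm across; the knob, about 23 mm across 40 to 45 mm above the foot, is the place to grasp. Stands on the table left of the chest. Origin: centre of the foot's underside, z up.
- small_stamp: darker stamp of the same kind, 54 mm high, foot 28 mm across, already standing in the narrow nest in the drawer. Origin: centre of the foot's underside, z up.
- chalk_jar: white screw-lid jar, 50 mm across, 67 mm high, a bystander. Origin: centre of its underside.
Mind the look-alikes: they are no part of the job. Leave any pink or turquoise look-alike of the large_stamp alone.

How it is judged:
By the outcome, as a careful person would: the job done as asked, in the order asked, and still so for the second after the job is handed in, with the robot touching nothing.
It also fails if it takes over 72 s, if anything falls off the work surface, if the arm or the gripper's body presses on something with over 40 N, if the wrist force passes 120 N, or if a joint passes its speed limit or range.

## Robot

A 6-joint arm with a two-finger parallel gripper is mounted at the origin on a cart in front of the work surface, level with it; the furniture and walls round the work are solid. World frame = base frame: x ahead of the robot, y to its left, z up, the work surface at z = 0. Lengths are in mm, angles in degrees, forces in N, time in s.
With the tool pointing down it reaches from about 350 to 850 mm from the base axis. Payload 8.1 kg.
Tool frame: the origin (TCP) lies on the centre line of the jaws, within the pads' length; the fingertips stand 11 mm ahead of it and the grasp point (between the pads) lies 8 mm behind it; z points along the fingers, y is the direction in which the jaws open and shut (so a half turn about z gives the same grasp; the last joint's range is limited). The gripper opens to 85 mm and grips with 20 to 120 N. Pads are 22 mm wide; open, the fingers measure 114 mm over their backs; the gripper's body (76 mm by 85 mm) begins 54 mm behind the grasp point. The pads swing forward as they close: fully open they stand 13 mm farther back than shut.
Start: joints at [62.315, 7.471, 85.268, -0, 87.261, -4.893], TCP at [232.414, 553.163, 242.292] pointing down, gripper open.
Joint ranges: [-169.43, 169.43], [-51.17, 129.36], [1.28, 143.12], [-76.62, 256.62], [0, 156.53], [-152.29, 152.29]. Speed limits (degrees/s): [136.94, 136.94, 159.86, 180, 180, 180].

## Interface

Orientations are given as [roll, pitch, yaw] about the fixed x, y, z axes, in that order (R = Rz(yaw) Ry(pitch) Rx(roll)).
In Python, from bench import telemetry, viewer, r gives the robot as it stands.
- The arm moves only by the shell command python3 -m inch 'ROWS' [FORCE]. ROWS is JSON, a list of rows, each a list of 3 entries, a list of its own where there are three numbers: the shift along the tool's x, y, z in cm, then the turn, a rotation vector about the tool's x, y, z in rad, then the opening, from 0 (shut) to 1 (fully open). A call has 1 to 20 rows; each row is the pose to reach, as a shift and turn from the pose commanded when the call began, along the tool's axes at that moment; what a row does not reach only later rows make up. A row lasts 1/10 s, in which the tool goes at most 50 mm and 8.59 degrees, less where a joint would pass 70% of its speed; a pose out of reach is approached as far as the arm can. A call with a gripper value outside its range is refused whole. The fingers move at their own pace and stop on an object; FORCE is the grip in N (left out, the last holds). Time passes only in rows, so rows that repeat a pose let the fingers close. It gives the time, the measured TCP pose, the force and the opening at its end, in the units of the state.
- telemetry.sense(): the state, without advancing time (a new reading comes with each control period).
- viewer.snapshot(name): name is "scene" or "top"; returns the picture (420x560x3 uint8, red, green, blue); there is no depth.
- viewer.camera_model(name): a dict with "fx", "fy", "cx", "cy" (pixels), "cam_to_world" (4x4, takes a point from camera to world coordinates). Camera axes: x right, y down, z forward; pixel columns grow to the right and rows downward; lengths in mm; the calibration is good to about 2 mm. A picture is of the moment at which its call begins. camera_model takes no time and is no camera call.
- r.hand_in(): hands the job in, once; it reports no verdict.
The state is a dict: "time": time; "joint_pos": joint angles; "qd": joint speeds; "joint_efforts": joint torques, N m; "tool_pos": TCP position; "tcp_rot": TCP orientation; "ft_force": force on the tool from outside, world axes, zero at the start; "wrist_torque": the same for the moment, N m; "finger_gap": finger opening in mm.
Only numpy, scipy, OpenCV 4.12 (cv2) and the standard library are available. Lean on these libraries where they do the work, as an engineer would, in place of code of your own. Each camera call takes 0.05 s, during which the arm holds its last target.

## Working session

There is one attempt and no reset: what is moved stays moved. The work goes in short steps, Python scripts to look and compute and a shell command to move; the robot and the scene stay as the last step left them, time stands still between calls to the robot, and variables do not carry over. Pictures are saved under pics/ and viewed, and the job is handed in when it is done.

```bash
ls; mkdir -p pics; python3 - <<'E'
from bench import telemetry, viewer, r
import cv2,numpy as np
np.set_printoptions(precision=4,suppress=True)
for n in("scene","top"):
    im=viewer.snapshot(n); cv2.imwrite(f"pics/{n}0.png",im[:,:,::-1])
    c=viewer.camera_model(n); print(n,c["fx"],c["fy"],c["cx"],c["cy"]);print(np.array(c["cam_to_world"]))
print(telemetry.sense())
E
```

```text
pics
scene 506.74536966419686 506.74536966419686 291.7538838916132 205.11773487795904
[[   0.5892   -0.4296    0.6844  -40.0703]
 [  -0.8079   -0.2976    0.5087 -346.0934]
 [  -0.0149   -0.8526   -0.5224  534.9202]
 [   0.        0.        0.        1.    ]]
top 542.8799644347695 542.8799644347695 276.2173829769378 211.07273784009024
[[   0.0187   -0.9961    0.0858  462.0247]
 [  -0.9996   -0.0167    0.0243   73.5711]
 [  -0.0228   -0.0862   -0.996  1143.4448]
 [   0.        0.        0.        1.    ]]
{'time': 0.1, 'joint_pos': array([62.3145,  7.5101, 85.324 ,  0.0004, 87.2602, -4.8922]), 'qd': array([-0.062 , -0.1265, -0.1512,  0.0306, -0.0402,  0.0908]), 'joint_efforts': array([  0.0006, -57.0951, -50.1942,  -0.0002,   0.0079,   0.    ]), 'tool_pos': array([232.1932, 552.7379, 241.3478]), 'tcp_rot': array([-179.9061,   -0.0085,  157.2066]), 'ft_force': array([ 0.8998, -0.2477,  0.166 ]), 'wrist_torque': array([ 0.0231, -0.0008, -0.0307]), 'finger_gap': 85.48437416072781}
```

View pics/scene0.png

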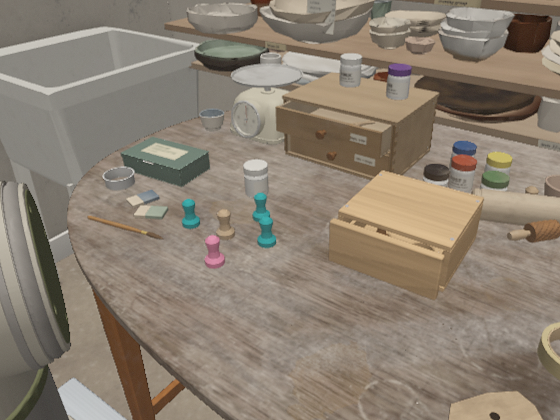

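View pics/top0.png

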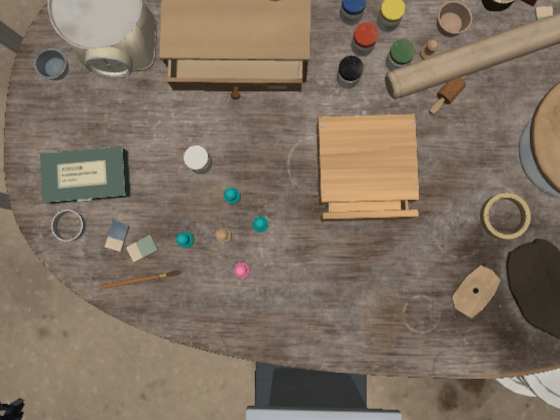

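Candidates for the large stamp (scene / top pixels): the pale tan one (225,223)/(222,235). The look-alikes are turquoise at (190,213)/(185,240), (261,207)/(232,196) and (266,231)/(260,224), and pink at (214,251)/(242,270). By the description I choose the tan one and check it in close crops.

```bash
cat > h.py <<'E'
import cv2,numpy as np
from bench import telemetry, viewer, r
np.set_printoptions(precision=2,suppress=True)
def ray(n,u,v,z):
    c=viewer.camera_model(n);T=np.array(c["cam_to_world"])
    d=T[:3,:3]@np.array([(u-c["cx"])/c["fx"],(v-c["cy"])/c["fy"],1]);o=T[:3,3]
    return o+d*(z-o[2])/d[2]
def proj(n,p):
    c=viewer.camera_model(n);T=np.array(c["cam_to_world"])
    q=T[:3,:3].T@(np.array(p)-T[:3,3]);return np.array([c["fx"]*q[0]/q[2]+c["cx"],c["fy"]*q[1]/q[2]+c["cy"]])
def tri(u1,u2):
    A=[];b=[]
    M=np.zeros((3,3));y=np.zeros(3)
    for n,(u,v) in(("scene",u1),("top",u2)):
        c=viewer.camera_model(n);T=np.array(c["cam_to_world"])
        d=T[:3,:3]@np.array([(u-c["cx"])/c["fx"],(v-c["cy"])/c["fy"],1]);d/=np.linalg.norm(d)
        P=np.eye(3)-np.outer(d,d);M+=P;y+=P@T[:3,3]
    return np.linalg.solve(M,y)
def crop(im,x0,y0,x1,y1,k,name):
    cv2.imwrite(name,cv2.resize(im[y0:y1,x0:x1],None,fx=k,fy=k,interpolation=cv2.INTER_CUBIC))
E
python3 - <<'E'
from h import *
s=cv2.imread("pics/scene0.png");t=cv2.imread("pics/top0.png")
crop(s,160,170,300,280,5,"pics/c1.png");crop(t,160,170,300,290,5,"pics/c2.png")
crop(t,300,100,440,230,5,"pics/c3.png"); crop(s,320,160,490,300,4,"pics/c4.png")
E
```

```text
(no output)
```

View pics/c1.png

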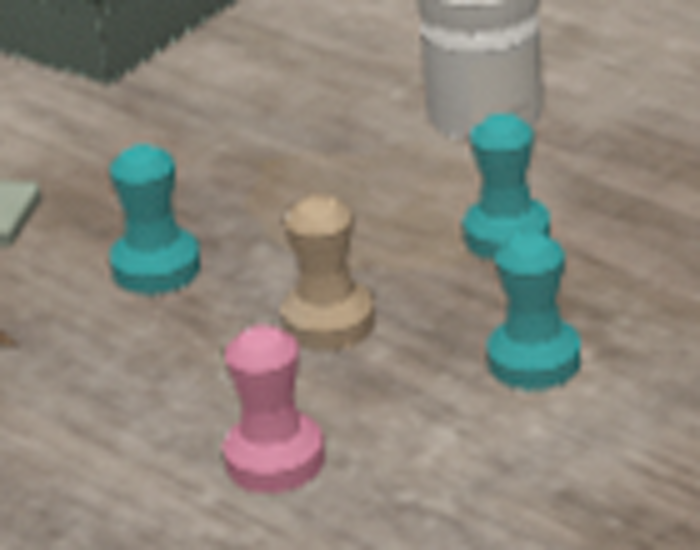

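View pics/c2.png

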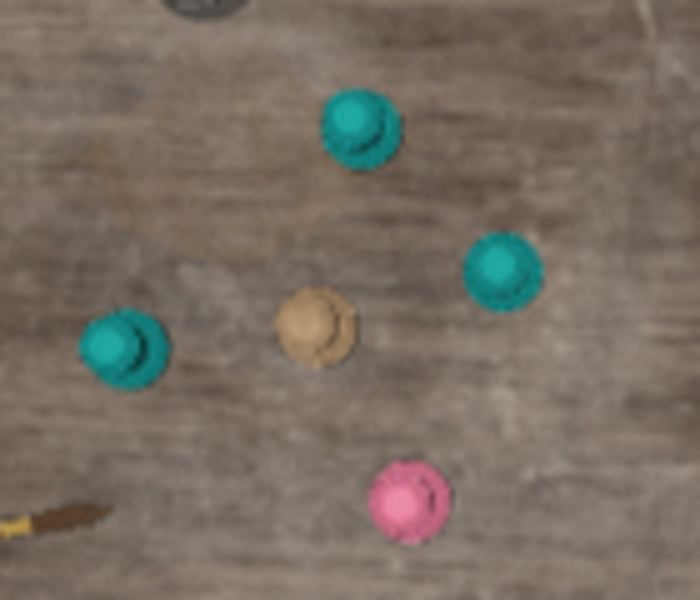

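View pics/c3.png

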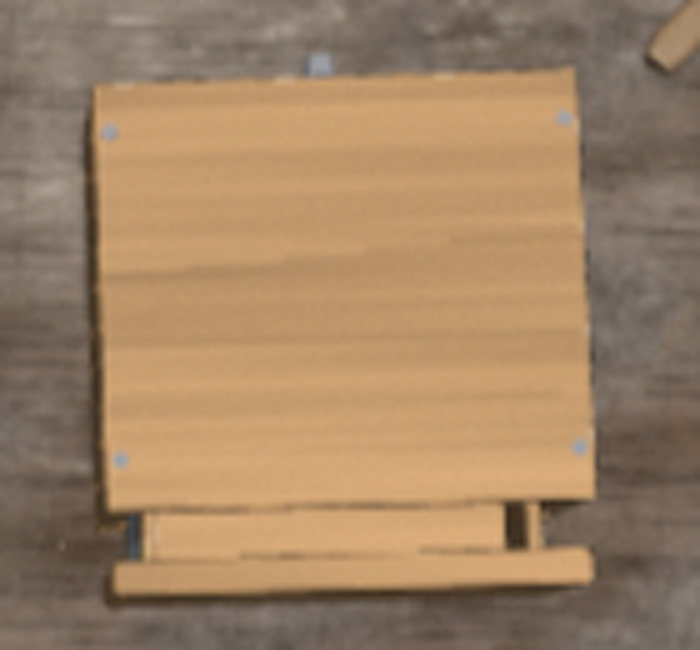

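View pics/c4.png

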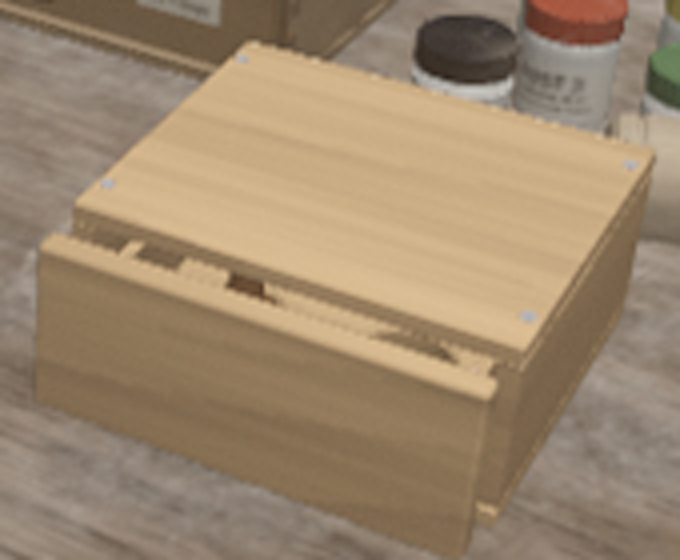

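The tan stamp is plain to see at scene (224,223) and top (223,235), standing upright and separate. The chest front is at top (322–418, 214), with its front edge nearest the robot.

```bash
python3 - <<'E'
from h import *
f=lambda x,y:((x+.5)/5+300-.5,(y+.5)/5+100-.5)
cs=[ray("top",*f(*p),92) for p in[(95,88),(575,70),(595,498),(108,510)]]
cs=np.array(cs)[:,:2];print(cs, [np.linalg.norm(cs[i]-cs[(i+1)%4]) for i in range(4)])
BL,BR,FR,FL=cs
print("yaw",[np.degrees(np.arctan2(*(d[::-1]))) for d in(BL-FL,BR-FR)],[np.degrees(np.arctan2(-d[0],d[1])) for d in (BL-BR,FL-FR)],"ctr",cs.mean(0))
fr=[ray("top",*f(*p),90) [:2] for p in[(114,595),(592,583),(592,548),(114,566)]];print(np.array(fr))
# scene
g=lambda x,y:((x+.5)/4+320-.5,(y+.5)/4+160-.5)
print("scene corners BL,FL,FR,BR",[ray("scene",*g(*p),92)[:2] for p in[(252,42),(76,206),(522,358),(655,156)]])
print("scene front FL,FR",[ray("scene",*g(*p),90)[:2] for p in[(45,240),(490,392)]])
for n,c in(("scene",(224,223)),("top",(222,235))):
    im=cv2.imread(f"pics/{n}0.png");hsv=cv2.cvtColor(im,cv2.COLOR_BGR2HSV)
    m=((hsv[...,1]>75)&(hsv[...,2]>70)&(hsv[...,0]<25)).astype(np.uint8)
    w=np.zeros_like(m);w[c[1]-20:c[1]+20,c[0]-16:c[0]+16]=1;m*=w
    k,l,st,ce=cv2.connectedComponentsWithStats(m);i=1+np.argmax(st[1:,4]);print(n,st[i],ce[i])
    cn=cv2.findContours((l==i).astype(np.uint8),0,1)[0][0];print(cv2.minEnclosingCircle(cn))
h=lambda x,y,x0=160,y0=170:((x+.5)/5+x0-.5,(y+.5)/5+y0-.5)
print("foot top", ray("top",*h(318,328),8), "knob top",ray("top",*h(311,322),46))
print("foot scene", ray("scene",*h(327,312),12),"knob scene",ray("scene",*h(319,218),45),"bottom",ray("scene",*h(327,323),0))
E
```

```text
[[ 739.62   19.19]
 [ 749.22 -168.92]
 [ 580.28 -176.1 ]
 [ 572.53   12.14]] [np.float64(188.35945002439954), np.float64(169.08978793431604), np.float64(188.39515464693395), np.float64(167.24032959726594)]
yaw [np.float64(2.416899444008347), np.float64(2.4314310058683937)] [np.float64(2.920639245562162), np.float64(2.3580714031223726)] ctr [660.41 -78.42]
[[ 539.59    9.31]
 [ 547.4  -175.29]
 [ 561.   -175.34]
 [ 550.89    9.44]]
scene corners BL,FL,FR,BR [array([738.69,  19.11]), array([568.68,  11.03]), array([ 572.39, -176.33]), array([ 741.65, -168.77])]
scene front FL,FR [array([542.56,   9.41]), array([ 549.15, -173.85])]
scene [218 215  16  17  98] [224.67 222.7 ]
((225.0, 223.0), 10.63024616241455)
top [215 227  17  16 209] [222.79 234.69]
((222.79661560058594, 234.6271209716797), 8.22741985321045)
foot top [507.2 211.5   8. ] knob top [508.06 209.8   46.  ]
foot scene [499.77 207.98  12.  ] knob scene [508.62 216.27  45.  ] bottom [506.82 215.79   0.  ]
```

```bash
cat >> h.py <<'E'
from scipy.spatial.transform import Rotation as Ro
YAW=2.45;A=np.array([np.cos(np.radians(YAW)),np.sin(np.radians(YAW)),0]);B=np.array([-A[1],A[0],0])
C=np.array([659.3,-78.4,0])
def to(p,yaw=90+YAW):
    s=telemetry.sense();R=Ro.from_euler("xyz",s["tcp_rot"],degrees=True)
    T=Ro.from_euler("xyz",[180,0,yaw],degrees=True)
    d=R.inv().apply(np.array(p)-s["tool_pos"])/10
    print("t",s["time"],"from",s["tool_pos"],s["tcp_rot"],"shift cm",np.round(d,3),"turn",np.round((R.inv()*T).as_rotvec(),4),"F",s["ft_force"],"gap",s["finger_gap"])
    return s
E
python3 - <<'E'
from h import *
to(C-A*(117+15+30)+[0,0,150])
E
```

```text
t 0.1 from [232.19 552.74 241.35] [-179.91   -0.01  157.21] shift cm [-49.17 -48.53   9.21] turn [-0.    0.    1.13] F [ 0.9  -0.25  0.17] gap 85.48437416072781
```

```bash
sed -i 's/precision=2/precision=3/' h.py; python3 -m inch '[[[-3,-3,0.6],[0,0,0.07],0],[[-6,-6,1.2],[0,0,0.15],0],[[-10,-9.9,1.9],[0,0,0.25],0],[[-13,-12.9,2.5],[0,0,0.33],0],[[-17,-16.8,3.2],[0,0,0.43],0],[[-20,-19.8,3.8],[0,0,0.5],0],[[-23,-22.8,4.3],[0,0,0.58],0],[[-27,-26.7,5],[0,0,0.66],0],[[-30,-29.7,5.6],[0,0,0.74],0],[[-33,-32.6,6.2],[0,0,0.82],0],[[-37,-36.6,7],[0,0,0.9],0],[[-40,-39.5,7.5],[0,0,0.98],0],[[-43,-42.5,8],[0,0,1.05],0],[[-46,-45.5,8.6],[0,0,1.1],0],[[-48.2,-47.6,9],[0,0,1.13],0],[[-49.2,-48.5,9.2],[0,0,1.13],0],[[-49.2,-48.5,9.2],[0,0,1.13],0],[[-49.2,-48.5,9.2],[0,0,1.13],0],[[-49.2,-48.5,9.2],[0,0,1.13],0]]'; python3 - <<'E'
from h import *
to(C-A*(117+15+30)+[0,0,72])
E
```

```text
time: 2.0
tool_pos: [497.8, -83.3, 150.4]
tcp_rot: [-180.0, -0.0, 92.6]
ft_force: [-0.0, -0.5, 0.0]
finger_gap: 0.1
t 2.0 from [497.803 -83.265 150.369] [-179.991   -0.022   92.56 ] shift cm [-0.207 -0.043  7.837] turn [-0.    -0.     0.002] F [-0.011 -0.488  0.003] gap 0.13404677953614208
```

```bash
python3 -m inch '[[[-0.1,0,3],[0,0,0],0],[[-0.2,0,6],[0,0,0],0],[[-0.2,0,7.8],[0,0,0],0],[[-0.2,0,7.8],[0,0,0],0],[[-0.2,0,7.8],[0,0,0],0]]'; python3 - <<'E'
from h import *
to(C-A*(117+15)+[0,0,72])
cv2.imwrite("pics/s1.png",viewer.snapshot("scene")[:,:,::-1]);cv2.imwrite("pics/t1.png",viewer.snapshot("top")[:,:,::-1])
crop(cv2.imread("pics/s1.png"),290,130,490,290,4,"pics/s1c.png")
E
```

```text
time: 2.5
tool_pos: [498.2, -85.7, 72.9]
tcp_rot: [-180.0, -0.0, 92.5]
ft_force: [0.6, -0.5, 1.0]
finger_gap: 0.2
t 2.5 from [498.179 -85.683  72.867] [-179.995   -0.005   92.547] shift cm [0.034 2.929 0.086] turn [-0.    -0.     0.002] F [ 0.571 -0.513  1.049] gap 0.15858105252289698
```

View pics/s1c.png

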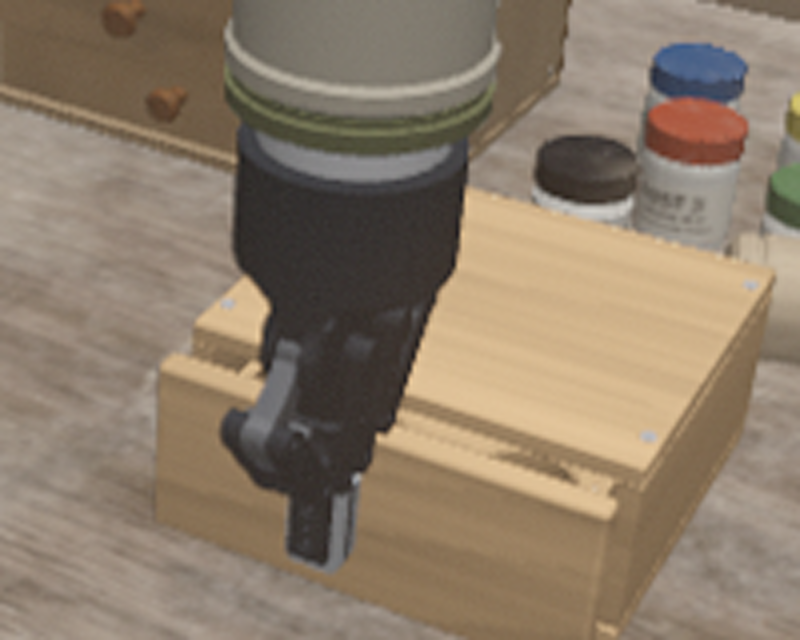

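The gripper hangs in front of the drawer front (scene about (370,265)), mid-width. I'll raise it a little so the tips press near 68 mm, then feel forward.

```bash
python3 -m inch '[[[0,0.8,-0.5],[0,0,0],0],[[0,1.6,-0.5],[0,0,0],0],[[0,2,-0.5],[0,0,0],0],[[0,2.2,-0.5],[0,0,0],0],[[0,2.2,-0.5],[0,0,0],0]]'; python3 -m inch '[[[0,0.1,0],[0,0,0],0],[[0,0.2,0],[0,0,0],0],[[0,0.2,0],[0,0,0],0]]';python3 -m inch '[[[0,0.1,0],[0,0,0],0],[[0,0.2,0],[0,0,0],0],[[0,0.2,0],[0,0,0],0]]'
```

```text
time: 3.1
tool_pos: [520.4, -85.6, 77.2]
tcp_rot: [-180.0, -0.0, 92.5]
ft_force: [0.3, 0.2, -0.9]
finger_gap: -0.3
time: 3.4
tool_pos: [522.1, -85.6, 77.2]
tcp_rot: [-180.0, -0.0, 92.5]
ft_force: [-0.0, 0.6, -0.5]
finger_gap: 0.1
time: 3.7
tool_pos: [524.3, -85.4, 77.4]
tcp_rot: [180.0, 0.0, 92.5]
ft_force: [-0.3, 0.3, 0.6]
finger_gap: 0.6
```

```bash
for i in 1 ; do python3 -m inch '[[[0,0.1,0],[0,0,0],0],[[0,0.2,0],[0,0,0],0],[[0,0.2,0],[0,0,0],0]]';python3 -m inch '[[[0,0.1,0],[0,0,0],0],[[0,0.2,0],[0,0,0],0],[[0,0.2,0],[0,0,0],0]]'; python3 -m inch '[[[0,0.1,0],[0,0,0],0],[[0,0.2,0],[0,0,0],0],[[0,0.2,0],[0,0,0],0]]'; done
```

```text
time: 4.0
tool_pos: [526.3, -85.4, 77.3]
tcp_rot: [180.0, 0.0, 92.5]
ft_force: [-0.5, 0.2, 0.4]
finger_gap: -0.3
time: 4.3
tool_pos: [527.9, -85.3, 77.2]
tcp_rot: [-180.0, -0.0, 92.5]
ft_force: [-2.9, -0.4, 1.4]
finger_gap: 0.0
time: 4.6
tool_pos: [530.0, -85.2, 77.2]
tcp_rot: [-180.0, -0.0, 92.5]
ft_force: [-4.8, 0.1, 1.8]
finger_gap: -0.2
```

```bash
python3 -m inch '[[[0,0.1,0],[0,0,0],0],[[0,0.2,0],[0,0,0],0],[[0,0.2,0],[0,0,0],0]]';python3 -m inch '[[[0,0.1,0],[0,0,0],0],[[0,0.2,0],[0,0,0],0],[[0,0.2,0],[0,0,0],0]]'
```

```text
time: 4.9
tool_pos: [532.3, -85.1, 77.2]
tcp_rot: [-180.0, -0.0, 92.5]
ft_force: [-3.7, -0.3, 2.3]
finger_gap: -0.0
time: 5.2
tool_pos: [534.3, -85.0, 77.2]
tcp_rot: [180.0, -0.0, 92.5]
ft_force: [-4.2, -0.1, 1.7]
finger_gap: 0.1
```

```bash
python3 -m inch '[[[0,0.1,0],[0,0,0],0],[[0,0.1,0],[0,0,0],0]]';python3 -m inch '[[[0,0.1,0],[0,0,0],0],[[0,0.1,0],[0,0,0],0]]'
```

```text
time: 5.4
tool_pos: [535.3, -85.0, 77.2]
tcp_rot: [180.0, -0.0, 92.5]
ft_force: [-3.1, 0.6, 1.5]
finger_gap: -0.1
time: 5.6
tool_pos: [536.2, -84.9, 77.3]
tcp_rot: [180.0, -0.0, 92.5]
ft_force: [-3.8, -0.6, 1.2]
finger_gap: -0.2
```

```bash
python3 -m inch '[[[0,0.1,0],[0,0,0],0],[[0,0.1,0],[0,0,0],0]]';python3 -m inch '[[[0,0.1,0],[0,0,0],0],[[0,0.1,0],[0,0,0],0]]'
```

```text
time: 5.8
tool_pos: [537.3, -84.9, 77.3]
tcp_rot: [180.0, -0.0, 92.5]
ft_force: [-4.4, 0.0, 1.5]
finger_gap: -0.3
time: 6.0
tool_pos: [538.2, -84.8, 77.2]
tcp_rot: [-180.0, -0.0, 92.5]
ft_force: [-3.4, -0.5, 1.5]
finger_gap: 0.1
```

```bash
python3 -m inch '[[[0,0.1,0],[0,0,0],0],[[0,0.1,0],[0,0,0],0]]'
```

```text
time: 6.2
tool_pos: [539.2, -84.8, 77.2]
tcp_rot: [-180.0, -0.0, 92.5]
ft_force: [-4.9, -0.5, 1.5]
finger_gap: 0.1
```

```bash
python3 -m inch '[[[0,0.1,0],[0,0,0],0],[[0,0.1,0],[0,0,0],0]]'
```

```text
time: 6.4
tool_pos: [540.2, -84.7, 77.3]
tcp_rot: [-180.0, -0.0, 92.5]
ft_force: [-5.8, -0.3, 1.2]
finger_gap: 0.1
```

```bash
python3 -m inch '[[[0,0.08,0],[0,0,0],0],[[0,0.08,0],[0,0,0],0]]'
```

```text
time: 6.6
tool_pos: [540.9, -84.7, 77.2]
tcp_rot: [-180.0, -0.0, 92.5]
ft_force: [-5.1, -0.5, 2.2]
finger_gap: 0.2
```

```bash
python3 -m inch '[[[0,0.06,0],[0,0,0],0],[[0,0.06,0],[0,0,0],0]]'
```

```text
time: 6.8
tool_pos: [541.5, -84.7, 77.2]
tcp_rot: [-180.0, -0.0, 92.5]
ft_force: [-5.1, 0.0, 1.5]
finger_gap: -0.3
```

```bash
python3 -m inch '[[[0,0.06,0],[0,0,0],0],[[0,0.06,0],[0,0,0],0]]'
```

```text
time: 7.0
tool_pos: [542.1, -84.6, 77.2]
tcp_rot: [-180.0, -0.0, 92.5]
ft_force: [-3.7, 0.4, 1.7]
finger_gap: -0.2
```

```bash
python3 -m inch '[[[0,0.06,0],[0,0,0],0],[[0,0.06,0],[0,0,0],0]]'
```

```text
time: 7.2
tool_pos: [542.7, -84.6, 77.3]
tcp_rot: [-180.0, -0.0, 92.5]
ft_force: [-4.7, 0.2, 1.9]
finger_gap: -0.2
```

```bash
python3 -m inch '[[[0,0.05,0],[0,0,0],0],[[0,0.05,0],[0,0,0],0]]'
```

```text
time: 7.4
tool_pos: [542.9, -84.6, 77.2]
tcp_rot: [-180.0, -0.0, 92.5]
ft_force: [-7.0, -0.3, 3.2]
finger_gap: -0.4
```

```bash
python3 -m inch '[[[0,0.05,0],[0,0,0],0],[[0,0.05,0],[0,0,0],0]]'
```

```text
time: 7.6
tool_pos: [543.2, -84.6, 77.2]
tcp_rot: [-179.9, -0.0, 92.5]
ft_force: [-8.6, 0.0, 4.5]
finger_gap: 0.3
```

```bash
python3 -m inch '[[[0,0.05,0],[0,0,0],0],[[0,0.05,0],[0,0,0],0]]'
```

```text
time: 7.8
tool_pos: [543.4, -84.6, 77.2]
tcp_rot: [-179.9, -0.0, 92.5]
ft_force: [-8.9, -0.7, 5.4]
finger_gap: 0.1
```

```bash
python3 -m inch '[[[0,0.04,0],[0,0,0],0],[[0,0.04,0],[0,0,0],0]]'
```

```text
time: 8.0
tool_pos: [543.6, -84.6, 77.2]
tcp_rot: [-179.9, -0.0, 92.5]
ft_force: [-10.8, 0.1, 5.6]
finger_gap: -0.4
```

Force now climbs with no travel (10.8 N, above any cam force), so this is the hard stop. Let go and back off.

```bash
python3 -m inch '[[[0,-1,0],[0,0,0],0],[[0,-3,0],[0,0,0],0],[[0,-5.5,0],[0,0,0],0],[[0,-7.5,-1],[0,0,0],0],[[0,-8,-4],[0,0,0],0],[[0,-8,-8],[0,0,0],0],[[0,-8,-8.3],[0,0,0],0],[[0,-8,-8.3],[0,0,0],0]]'; python3 - <<'E'
from h import *
cv2.imwrite("pics/s2.png",viewer.snapshot("scene")[:,:,::-1]);cv2.imwrite("pics/t2.png",viewer.snapshot("top")[:,:,::-1])
crop(cv2.imread("pics/s2.png"),290,130,490,290,4,"pics/s2c.png")
crop(cv2.imread("pics/t2.png"),290,100,450,260,3.7,"pics/t2c.png")
E
```

```text
time: 8.8
tool_pos: [466.5, -88.5, 162.4]
tcp_rot: [179.7, 0.1, 92.5]
ft_force: [-0.2, 0.0, -0.5]
finger_gap: 0.4
```

View pics/s2c.png

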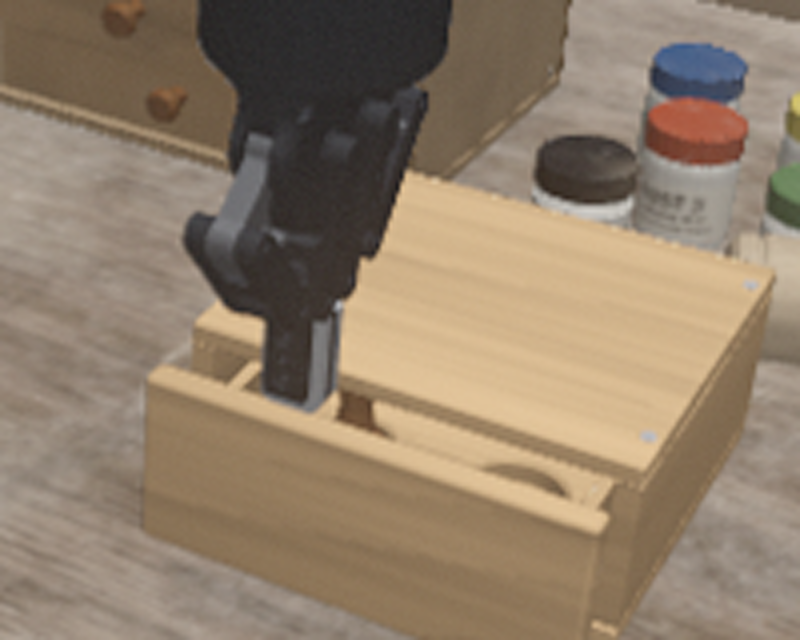

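View pics/t2c.png

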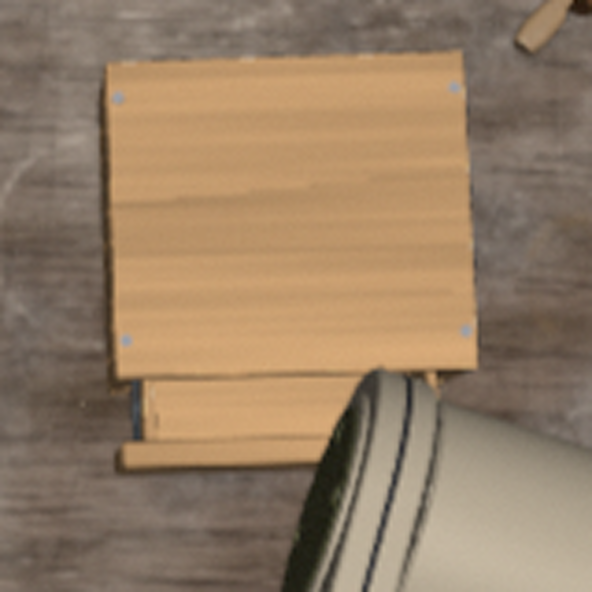

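The drawer is free and springing out (front's top edge at scene (340,240)). I'll move over the opening gap.

```bash
python3 - <<'E'
from h import *
to(C-A*114+[0,0,130])
E
```

```text
t 8.9 from [464.595 -87.89  159.584] [179.994  -0.006  92.468] shift cm [0.113 8.093 2.959] turn [ 0. -0.  0.] F [-0.14   0.542 -0.353] gap -0.14381014745046605
```

```bash
python3 -m inch '[[[0.1,2,0.7],[0,0,0],0],[[0.1,4,1.4],[0,0,0],0],[[0.1,6,2],[0,0,0],0],[[0.1,7.5,2.6],[0,0,0],0],[[0.1,8.1,3],[0,0,0],0],[[0.1,8.1,3],[0,0,0],0],[[0.1,8.1,3],[0,0,0],0],[[0.1,8.1,3],[0,0,0],0]]'; python3 - <<'E'
from h import *
cv2.imwrite("pics/s3.png",viewer.snapshot("scene")[:,:,::-1])
crop(cv2.imread("pics/s3.png"),290,130,490,290,4,"pics/s3c.png")
to(C-A*114+[0,0,79])
print(proj("scene",C-A*157+B*93+[0,0,90]),proj("scene",C-A*157-B*93+[0,0,90]))
E
```

```text
time: 9.7
tool_pos: [545.1, -83.6, 130.3]
tcp_rot: [-180.0, -0.0, 92.5]
ft_force: [-0.3, 0.2, -0.7]
finger_gap: 0.2
t 9.75 from [545.237 -83.591 130.543] [179.987   0.006  92.455] shift cm [0.032 0.017 5.154] turn [0. 0. 0.] F [-0.15  -0.141 -0.204] gap 0.04047975516736104
[316.414 232.799] [432.973 274.36 ]
```

View pics/s3c.png

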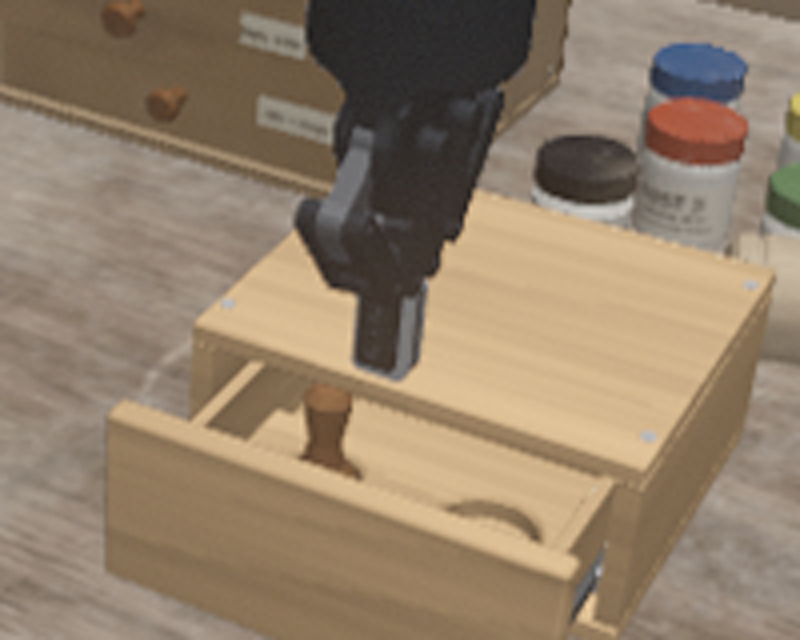

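Front left corner at scene (317,231), as predicted for 40 mm out. The gap is clear under the fingers. Hook and draw.

```bash
python3 -m inch '[[[0,0,2],[0,0,0],0],[[0,0,4],[0,0,0],0],[[0,0,5.3],[0,0,0],0],[[0,0,5.4],[0,0,0],0],[[0,0,5.4],[0,0,0],0]]'; python3 -m inch '[[[0,-0.6,0],[0,0,0],0],[[0,-1.2,0],[0,0,0],0],[[0,-1.6,0],[0,0,0],0],[[0,-2,0],[0,0,0],0],[[0,-2.6,0],[0,0,0],0],[[0,-3.2,0],[0,0,0],0],[[0,-3.8,0],[0,0,0],0],[[0,-4.4,0],[0,0,0],0],[[0,-5,0],[0,0,0],0],[[0,-5,0],[0,0,0],0]]'
```

```text
time: 10.25
tool_pos: [545.5, -83.5, 76.5]
tcp_rot: [-180.0, -0.0, 92.5]
ft_force: [0.5, 0.1, 0.8]
finger_gap: -0.1
time: 11.25
tool_pos: [494.5, -85.6, 76.0]
tcp_rot: [-179.9, -0.0, 92.5]
ft_force: [-0.1, -0.2, -0.3]
finger_gap: 0.3
```

```bash
python3 -m inch '[[[0,-0.6,0],[0,0,0],0],[[0,-1.2,0],[0,0,0],0],[[0,-1.8,0],[0,0,0],0],[[0,-2.3,0],[0,0,0],0],[[0,-2.6,0],[0,0,0],0],[[0,-2.6,0],[0,0,0],0]]';python3 -m inch '[[[0,-0.15,0],[0,0,0],0],[[0,-0.3,0],[0,0,0],0],[[0,-0.3,0],[0,0,0],0]]'; python3 -m inch '[[[0,-0.15,0],[0,0,0],0],[[0,-0.3,0],[0,0,0],0],[[0,-0.3,0],[0,0,0],0]]'
```

```text
time: 11.85
tool_pos: [469.1, -86.7, 76.1]
tcp_rot: [-180.0, -0.0, 92.5]
ft_force: [-0.0, 0.2, -0.1]
finger_gap: -0.3
time: 12.15
tool_pos: [466.6, -86.9, 76.3]
tcp_rot: [-180.0, 0.0, 92.5]
ft_force: [0.1, 0.2, -0.3]
finger_gap: -0.1
time: 12.45
tool_pos: [463.5, -87.0, 76.2]
tcp_rot: [-180.0, -0.0, 92.5]
ft_force: [-0.3, 0.2, -0.1]
finger_gap: -0.1
```

```bash
python3 -m inch '[[[0,-0.15,0],[0,0,0],0],[[0,-0.3,0],[0,0,0],0],[[0,-0.3,0],[0,0,0],0]]';  python3 - <<'E'
from h import *
cv2.imwrite("pics/s4.png",viewer.snapshot("scene")[:,:,::-1])
crop(cv2.imread("pics/s4.png"),260,140,460,300,4,"pics/s4c.png")
to(C-A*114+[0,0,79])
print(proj("scene",C-A*227+B*93+[0,0,90]),proj("scene",C-A*227-B*93+[0,0,90]))
E
```

```text
time: 12.75
tool_pos: [460.5, -87.2, 76.3]
tcp_rot: [-180.0, -0.0, 92.5]
ft_force: [0.2, -0.1, -0.6]
finger_gap: -0.2
t 12.8 from [460.506 -87.181  76.268] [-179.987   -0.002   92.459] shift cm [ 0.026  8.499 -0.275] turn [-0. -0.  0.] F [ 0.185 -0.395  0.064] gap -0.10855463656052423
[291.214 256.095] [413.238 304.08 ]
```

View pics/s4c.png

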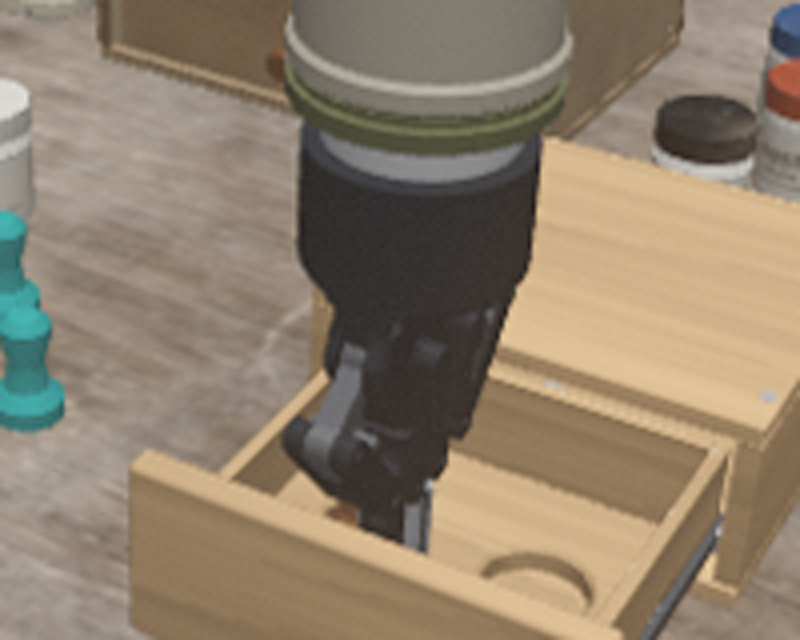

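Front left corner at scene (294,254) against (291,256) predicted fully out, so it is a few mm short. I'll pull on until the end is felt.

```bash
python3 -m inch '[[[0,-0.1,0],[0,0,0],0],[[0,-0.2,0],[0,0,0],0],[[0,-0.2,0],[0,0,0],0]]';python3 -m inch '[[[0,-0.1,0],[0,0,0],0],[[0,-0.2,0],[0,0,0],0],[[0,-0.2,0],[0,0,0],0]]'; python3 -m inch '[[[0,-0.1,0],[0,0,0],0],[[0,-0.2,0],[0,0,0],0],[[0,-0.2,0],[0,0,0],0]]'
```

```text
time: 13.1
tool_pos: [459.8, -87.2, 76.5]
tcp_rot: [179.8, 0.0, 92.5]
ft_force: [7.9, -1.0, -5.4]
finger_gap: -0.3
time: 13.4
tool_pos: [459.6, -87.3, 76.9]
tcp_rot: [179.6, 0.0, 92.5]
ft_force: [17.9, 1.1, -13.7]
finger_gap: -0.2
time: 13.7
tool_pos: [459.5, -87.3, 77.2]
tcp_rot: [179.4, 0.0, 92.5]
ft_force: [27.0, 1.3, -21.3]
finger_gap: -0.2
```

End stop felt. Back off and lift.

```bash
python3 -m inch '[[[0,0.8,0],[0,0,0],0],[[0,1.2,0],[0,0,0],0],[[0,1.2,-2],[0,0,0],0],[[0,1.2,-5],[0,0,0],0],[[0,1.2,-8],[0,0,0],0],[[0,1.2,-10],[0,0,0],0],[[0,1.2,-10],[0,0,0],0]]'; python3 - <<'E'
from h import *
to([507.5,212,150])
p=lambda *a:None
cv2.imwrite("pics/s5.png",viewer.snapshot("scene")[:,:,::-1])
crop(cv2.imread("pics/s5.png"),260,140,460,300,4,"pics/s5c.png")
print("nest pred",proj("scene",C-A*(227-82)-B*36+[0,0,34]))
E
```

```text
time: 14.4
tool_pos: [468.5, -87.6, 179.8]
tcp_rot: [179.7, 0.1, 92.5]
ft_force: [0.3, 0.3, -0.1]
finger_gap: -0.1
t 14.4 from [468.475 -87.588 179.786] [179.715   0.115  92.461] shift cm [29.769  5.171  2.945] turn [0.005 0.002 0.   ] F [ 0.293  0.316 -0.091] gap -0.05401858481572339
nest pred [394.091 286.182]
```

View pics/s5c.png

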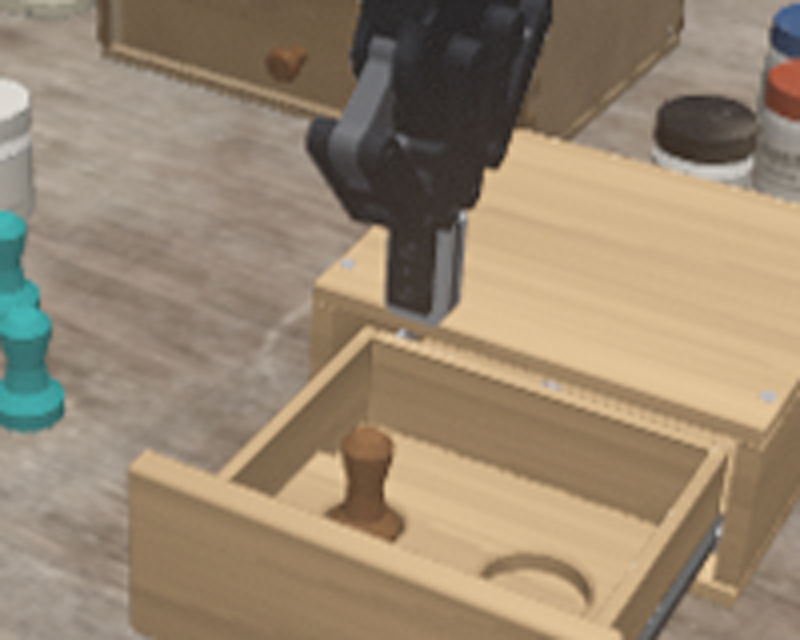

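```bash
python3 -m inch '[[[2,0.4,0],[0,0,0],0],[[5,0.9,0],[0,0,0],0.3],[[9,1.6,0],[0,0,0],0.5],[[14,2.4,0],[0,0,0],0.55],[[19,3.3,0],[0,0,0],0.55],[[24,4.2,0.2],[0,0,0],0.55],[[28,5,0.6],[0,0,0],0.55],[[29.5,5.2,1],[0,0,0],0.55],[[29.8,5.2,1],[0,0,0],0.55],[[29.8,5.2,1],[0,0,0],0.55]]'; python3 - <<'E'
from h import *
h=lambda x,y,x0=160,y0=170:((x+.5)/5+x0-.5,(y+.5)/5+y0-.5)
print(tri(h(319,217),h(311,322)),"foot",tri(h(327,315),h(318,328)))
print("top-view foot z6",ray("top",*h(317,328),8)); 
print("proj of (507.5,212) z0,42,54",[proj("scene",[507.5,212,z]) for z in(0,12,42,54)],[proj("top",[507.5,212,z]) for z in(0,12,42,54)])
cv2.imwrite("pics/s6.png",viewer.snapshot("scene")[:,:,::-1])
crop(cv2.imread("pics/s6.png"),150,130,310,290,4,"pics/s6c.png")
to([507.5,212,100])
E
```

```text
time: 15.45
tool_pos: [504.9, 212.3, 164.8]
tcp_rot: [-179.9, 0.1, 92.5]
ft_force: [0.1, -0.4, 0.4]
finger_gap: 47.0
[506.51  211.035  48.501] foot [506.354 212.888   5.064]
top-view foot z6 [507.188 211.923   8.   ]
proj of (507.5,212) z0,42,54 [array([226.769, 234.696]), array([226.234, 229.331]), array([224.866, 215.597]), array([224.306, 209.971])] [array([223.424, 235.21 ]), array([222.737, 234.97 ]), array([220.954, 234.345]), array([220.213, 234.085])]
t 15.5 from [505.323 211.793 165.366] [-179.902    0.062   92.439] shift cm [0.018 0.23  6.536] turn [-0.002  0.001 -0.   ] F [ 0.532 -1.205 -0.295] gap 46.70510200133801
```

View pics/s6c.png

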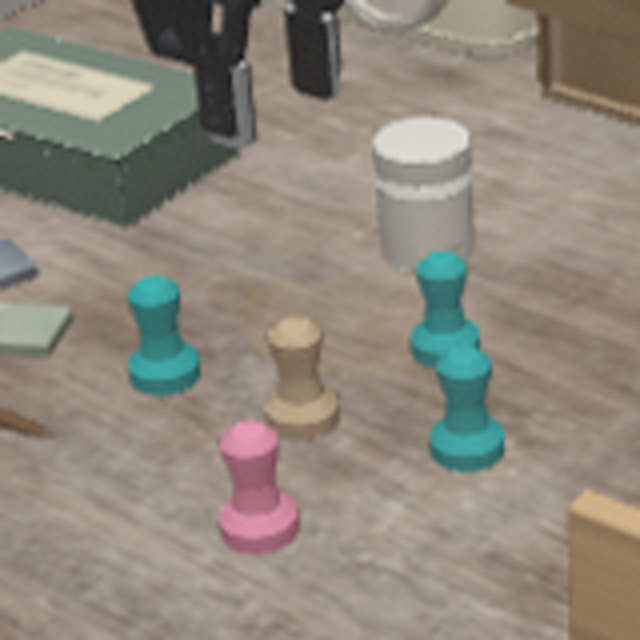

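Nothing lies between the fingers and the tan stamp at scene (224,224). Descend over it with the jaws at 47 mm.

```bash
python3 -m inch '[[[0,0.1,3],[-0.002,0.001,0],0.55],[[0,0.14,7],[-0.002,0.001,0],0.55],[[0,0.14,10],[-0.002,0.001,0],0.55],[[0,0.14,11],[-0.002,0.001,0],0.55],[[0,0.14,11],[-0.002,0.001,0],0.55],[[0,0.14,11],[-0.002,0.001,0],0.55]]'; python3 - <<'E'
from h import *
cv2.imwrite("pics/s7.png",viewer.snapshot("scene")[:,:,::-1])
crop(cv2.imread("pics/s7.png"),160,150,300,270,5,"pics/s7c.png")
to([506.7,211.8,35])
E
```

```text
time: 16.1
tool_pos: [508.4, 212.7, 58.0]
tcp_rot: [179.8, -0.1, 92.4]
ft_force: [0.5, -0.5, 0.2]
finger_gap: 47.0
t 16.15 from [508.889 213.051  58.558] [179.702  -0.1    92.426] shift cm [-0.12  -0.236  2.354] turn [ 0.005 -0.002 -0.   ] F [ 0.03  -0.148 -0.031] gap 46.90615891700491
```

View pics/s7c.png

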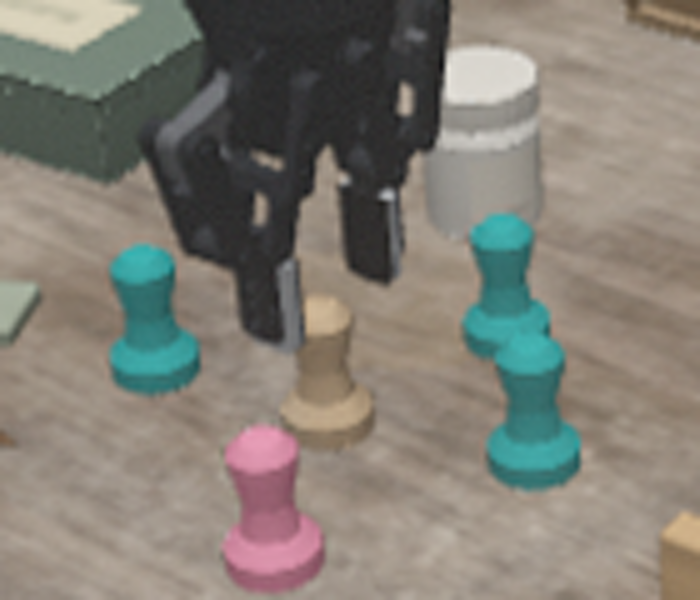

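The fingers straddle the knob evenly (tips at scene (213,218) and (234,206), knob (225,212)). Lower and close.

```bash
python3 -m inch '[[[-0.08,-0.15,1],[0.004,-0.002,0],0.55],[[-0.1,-0.2,2],[0.004,-0.002,0],0.55],[[-0.1,-0.2,2.35],[0.004,-0.002,0],0.55],[[-0.1,-0.2,2.35],[0.004,-0.002,0],0.55]]' 30;  python3 - <<'E'
from h import *
to([506.7,211.8,35])
E
```

```text
time: 16.55
tool_pos: [504.4, 211.8, 31.6]
tcp_rot: [-179.8, 0.1, 92.5]
ft_force: [0.3, 0.0, 0.6]
finger_gap: 47.2
t 16.55 from [504.368 211.826  31.609] [-179.768    0.088   92.47 ] shift cm [-0.013  0.231 -0.34 ] turn [-0.004  0.002  0.   ] F [0.266 0.037 0.628] gap 47.18372427292247
```

```bash
python3 -m inch '[[[0,0.1,-0.2],[-0.002,0.001,0],0.55],[[0,0.1,-0.2],[-0.002,0.001,0],0.55],[[0,0.1,-0.2],[-0.002,0.001,0],0.55]]' 30;  python3 - <<'E'
from h import *
to([506.7,211.8,35])
E
```

```text
time: 16.85
tool_pos: [506.8, 212.2, 35.3]
tcp_rot: [179.9, -0.0, 92.5]
ft_force: [0.0, -0.1, 0.3]
finger_gap: 47.2
t 16.85 from [506.773 212.242  35.323] [179.947  -0.014  92.463] shift cm [-0.044 -0.009  0.032] turn [ 0.001 -0.     0.   ] F [ 0.024 -0.077  0.311] gap 47.192485242154774
```

```bash
python3 -m inch '[[[0,0,0],[0,0,0],0.4],[[0,0,0],[0,0,0],0.3],[[0,0,0],[0,0,0],0.2],[[0,0,0],[0,0,0],0.1],[[0,0,0],[0,0,0],0],[[0,0,0],[0,0,0],0],[[0,0,0],[0,0,0],0],[[0,0,0],[0,0,0],0]]' 30;  python3 -m inch '[[[0,0,-1],[0,0,0],0],[[0,0,-2],[0,0,0],0],[[0,0,-3.5],[0,0,0],0],[[0,0,-5.5],[0,0,0],0],[[0,0,-7],[0,0,0],0],[[0,0,-7.5],[0,0,0],0],[[0,0,-7.5],[0,0,0],0],[[0,0,-7.5],[0,0,0],0]]'; python3 - <<'E'
from h import *
cv2.imwrite("pics/s8.png",viewer.snapshot("scene")[:,:,::-1])
crop(cv2.imread("pics/s8.png"),160,150,300,270,5,"pics/s8c.png")
to(C-A*(227-82)-B*36+[0,0,150])
E
```

```text
time: 17.65
tool_pos: [506.6, 212.2, 35.2]
tcp_rot: [180.0, -0.0, 92.5]
ft_force: [-1.3, -0.6, 5.7]
finger_gap: 27.0
time: 18.45
tool_pos: [506.0, 212.0, 109.3]
tcp_rot: [-180.0, 0.0, 92.5]
ft_force: [-0.3, 0.0, -0.8]
finger_gap: 26.7
t 18.5 from [505.643 211.864 108.805] [-179.912    0.024   92.461] shift cm [-33.258  -0.402  -4.105] turn [-0.002  0.     0.   ] F [-0.231  0.614 -0.149] gap 26.690311301474786
```

View pics/s8c.png

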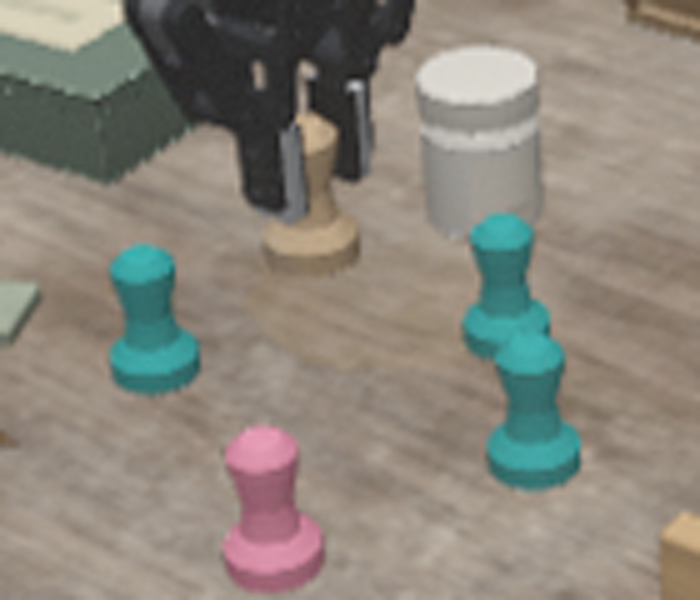

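The stamp hangs upright in the jaws (scene (222,192)) and the neighbours are undisturbed. Carry it to the nest.

```bash
python3 -m inch '[[[-1.5,0,-1.5],[0,0,0],0],[[-4,0,-3],[0,0,0],0],[[-7,-0.1,-4],[0,0,0],0],[[-11,-0.1,-4],[0,0,0],0],[[-15,-0.2,-4],[0,0,0],0],[[-19,-0.2,-4],[0,0,0],0],[[-23,-0.3,-4],[0,0,0],0],[[-27,-0.3,-4],[0,0,0],0],[[-30,-0.4,-4],[0,0,0],0],[[-32,-0.4,-4],[0,0,0],0],[[-33,-0.4,-4],[0,0,0],0],[[-33.3,-0.4,-4],[0,0,0],0],[[-33.3,-0.4,-4],[0,0,0],0],[[-33.3,-0.4,-4],[0,0,0],0]]'; python3 - <<'E'
from h import *
to(C-A*(227-82)-B*36+[0,0,80])
E
```

```text
time: 19.9
tool_pos: [516.5, -119.8, 149.7]
tcp_rot: [-180.0, -0.0, 92.5]
ft_force: [-0.4, 0.4, -0.5]
finger_gap: 27.2
t 19.9 from [ 516.543 -119.846  149.685] [-179.981   -0.027   92.515] shift cm [-0.073 -0.058  6.968] turn [-0.    -0.001  0.001] F [-0.445  0.364 -0.474] gap 27.150246849003832
```

```bash
python3 -m inch '[[[0,0,2],[0,0,0],0],[[-0.1,-0.1,4],[0,0,0],0],[[-0.1,-0.1,5.5],[0,0,0],0],[[-0.1,-0.1,6.6],[0,0,0],0],[[-0.1,-0.1,6.9],[0,0,0],0],[[-0.1,-0.1,6.9],[0,0,0],0],[[-0.1,-0.1,6.9],[0,0,0],0]]'; python3 - <<'E'
from h import *
to(C-A*(227-82)-B*36+[0,0,59])
cv2.imwrite("pics/s9.png",viewer.snapshot("scene")[:,:,::-1]);cv2.imwrite("pics/t9.png",viewer.snapshot("top")[:,:,::-1])
crop(cv2.imread("pics/s9.png"),330,200,460,310,6,"pics/s9c.png")
n=C-A*(227-82)-B*36
s=cv2.imread("pics/s5.png");crop(s,370,260,430,310,12,"pics/s5n.png")
print("crop12 pred nest z34 centre",(proj("scene",n+[0,0,34])-[370,260])*12, [(proj("scene",n+[0,0,34]+21*e)-[370,260])*12 for e in(A,-A,B,-B)])
E
```

```text
time: 20.6
tool_pos: [516.3, -121.9, 81.6]
tcp_rot: [179.9, 0.0, 92.5]
ft_force: [-0.5, 0.2, 0.3]
finger_gap: 26.6
t 20.6 from [ 516.301 -121.929   81.624] [179.938   0.024  92.472] shift cm [ 0.139 -0.03   2.262] turn [0.001 0.    0.   ] F [-0.54   0.195  0.258] gap 26.55595741687182
crop12 pred nest z34 centre [289.09  314.181] [array([357.199, 222.38 ]), array([218.261, 409.647]), array([134.405, 254.984]), array([447.941, 374.973])]
```

View pics/s9c.png

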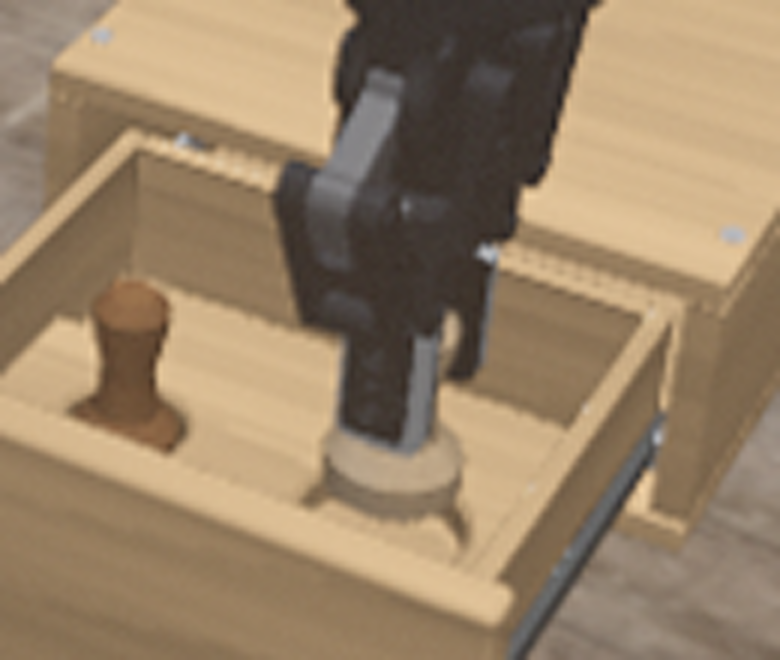

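View pics/s5n.png

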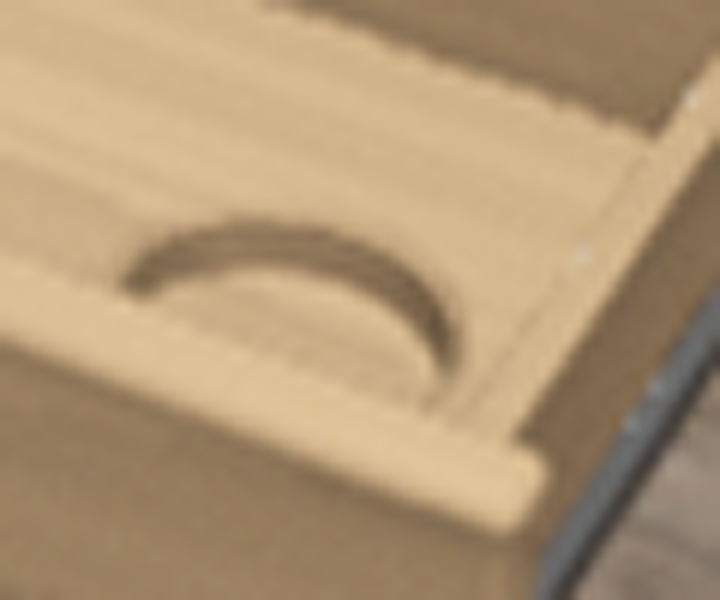

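```bash
python3 - <<'E'
from h import *
p=np.array([516.3,-121.9,46.4])
th=np.linspace(0,6.28,90)
for z in(0,10):
    q=np.array([(proj("scene",p+[17*np.cos(t),17*np.sin(t),z])-[330,200])*6 for t in th]);print(z,q.min(0),q.max(0))
to(C-A*146-B*36.6+[0,0,59])
E
```

```text
0 [324.791 435.932] [464.951 525.332]
10 [328.06  404.578] [469.23  493.374]
t 20.7 from [ 516.432 -122.055   81.808] [179.91    0.035  92.465] shift cm [ 0.092 -0.143  2.281] turn [0.002 0.001 0.   ] F [-0.732  0.522  0.028] gap 27.110141969096485
```

The foot sits over the bore (foot centre at scene (396,279), within 1 mm of expected). Lower gently, feeling.

```bash
python3 -m inch '[[[0.06,-0.1,0.4],[0,0,0],0],[[0.06,-0.1,0.8],[0,0,0],0],[[0.06,-0.1,1.2],[0,0,0],0],[[0.06,-0.1,1.4],[0,0,0],0],[[0.06,-0.1,1.4],[0,0,0],0]]';python3 -m inch '[[[0,0,0.2],[0,0,0],0],[[0,0,0.4],[0,0,0],0],[[0,0,0.6],[0,0,0],0],[[0,0,0.6],[0,0,0],0]]'
```

```text
time: 21.2
tool_pos: [514.2, -121.1, 66.2]
tcp_rot: [-179.9, -0.0, 92.5]
ft_force: [-0.5, 0.2, -0.7]
finger_gap: 26.8
time: 21.6
tool_pos: [514.4, -121.2, 60.4]
tcp_rot: [-180.0, -0.0, 92.5]
ft_force: [0.9, 0.4, -0.5]
finger_gap: 27.0
```

```bash
python3 -m inch '[[[0,0,0.1],[0,0,0],0],[[0,0,0.15],[0,0,0],0],[[0,0,0.15],[0,0,0],0]]'
```

```text
time: 21.9
tool_pos: [514.7, -121.2, 59.3]
tcp_rot: [-180.0, -0.0, 92.5]
ft_force: [0.3, 0.3, 0.2]
finger_gap: 26.8
```

```bash
python3 -m inch '[[[0,0,0.05],[0,0,0],0],[[0,0,0.1],[0,0,0],0],[[0,0,0.1],[0,0,0],0]]'
```

```text
time: 22.2
tool_pos: [514.7, -121.3, 58.3]
tcp_rot: [180.0, 0.0, 92.5]
ft_force: [1.2, 0.5, -0.3]
finger_gap: 27.0
```

```bash
python3 -m inch '[[[0,0,0.05],[0,0,0],0],[[0,0,0.1],[0,0,0],0],[[0,0,0.1],[0,0,0],0]]'
```

```text
time: 22.5
tool_pos: [515.4, -121.3, 58.1]
tcp_rot: [179.9, 0.0, 92.5]
ft_force: [-0.6, 1.2, 5.9]
finger_gap: 26.9
```

Floor felt at exactly the expected height (58.2). Release and lift.

```bash
python3 -m inch '[[[0,0,-0.07],[0,0,0],0],[[0,0,-0.07],[0,0,0],0.36],[[0,0,-0.07],[0,0,0],0.45],[[0,0,-0.07],[0,0,0],0.55],[[0,0,-0.07],[0,0,0],0.55],[[0,0,-0.07],[0,0,0],0.55]]';python3 -m inch '[[[0,0,-1],[0,0,0],0.55],[[0,0,-2.5],[0,0,0],0.55],[[0,0,-5],[0,0,0],0.55],[[0,0,-8],[0,0,0],0.55],[[0,0,-10.5],[0,0,0],0.55],[[0,0,-10.5],[0,0,0],0.55]]'; python3 - <<'E'
from h import *
to(C-A*(227+15+40)+[0,0,165])
cv2.imwrite("pics/s10.png",viewer.snapshot("scene")[:,:,::-1])
crop(cv2.imread("pics/s10.png"),280,160,460,310,4,"pics/s10c.png")
E
```

```text
time: 23.1
tool_pos: [514.6, -121.2, 57.9]
tcp_rot: [-180.0, -0.0, 92.5]
ft_force: [-0.1, -0.0, 0.2]
finger_gap: 47.0
time: 23.7
tool_pos: [517.7, -122.3, 169.5]
tcp_rot: [179.5, 0.2, 92.5]
ft_force: [1.2, -0.3, 0.2]
finger_gap: 47.0
t 23.7 from [ 517.719 -122.281  169.462] [179.5     0.195  92.467] shift cm [  3.785 -13.869   0.312] turn [0.009 0.003 0.   ] F [ 1.183 -0.31   0.215] gap 47.02170002038049
```

View pics/s10c.png

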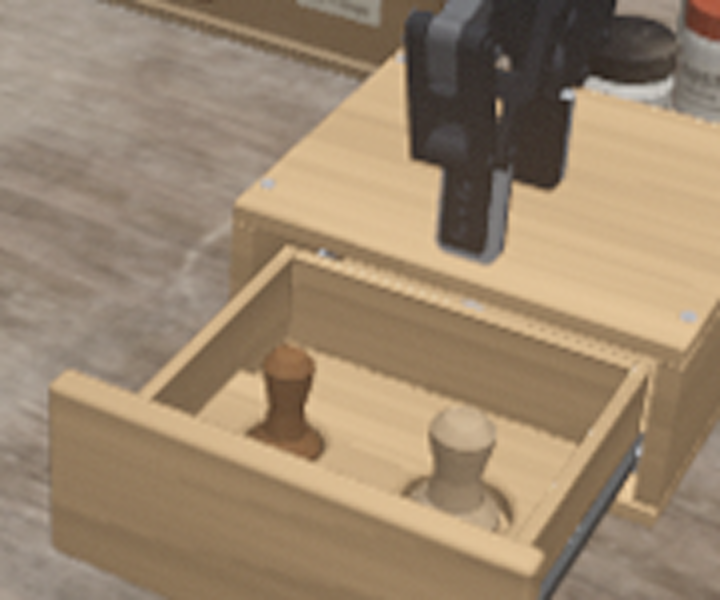

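The large stamp stands upright in the wide nest (scene (395,280)) beside the small one. Go round to the front, fingers shut.

```bash
python3 -m inch '[[[0.6,-2,0],[0,0,0],0.3],[[1.4,-5,0],[0,0,0],0],[[2.5,-8.5,0],[0,0,0],0],[[3.4,-11.5,0],[0,0,0],0],[[3.7,-12.4,0],[0,0,0],0],[[3.7,-12.4,2],[0,0,0],0],[[3.7,-12.4,5],[0,0,0],0],[[3.7,-12.4,8],[0,0,0],0],[[3.7,-12.4,8.9],[0,0,0],0],[[3.7,-12.4,8.9],[0,0,0],0],[[3.7,-12.4,8.9],[0,0,0],0]]'; python3 - <<'E'
from h import *
to(C-A*(227+15)+[0,0,77])
E
```

```text
time: 24.85
tool_pos: [389.7, -89.8, 75.0]
tcp_rot: [180.0, 0.0, 92.5]
ft_force: [0.6, 0.1, -0.4]
finger_gap: 0.3
t 24.85 from [389.7   -89.821  75.009] [179.964   0.017  92.465] shift cm [-0.012  2.784 -0.197] turn [0.001 0.    0.   ] F [ 0.641  0.114 -0.35 ] gap 0.2705776919025462
```

```bash
python3 -m inch '[[[0,1,-0.2],[0,0,0],0],[[0,2,-0.2],[0,0,0],0],[[0,2.4,-0.2],[0,0,0],0],[[0,2.6,-0.2],[0,0,0],0],[[0,2.8,-0.2],[0,0,0],0],[[0,3,-0.2],[0,0,0],0],[[0,3.2,-0.2],[0,0,0],0],[[0,3.5,-0.2],[0,0,0],0],[[0,3.8,-0.2],[0,0,0],0],[[0,4.1,-0.2],[0,0,0],0],[[0,4.4,-0.2],[0,0,0],0],[[0,4.7,-0.2],[0,0,0],0]]';  python3 -m inch '[[[0,0.3,0],[0,0,0],0],[[0,0.6,0],[0,0,0],0],[[0,0.9,0],[0,0,0],0],[[0,1.2,0],[0,0,0],0],[[0,1.5,0],[0,0,0],0],[[0,1.8,0],[0,0,0],0],[[0,2.1,0],[0,0,0],0],[[0,2.4,0],[0,0,0],0],[[0,2.7,0],[0,0,0],0],[[0,3,0],[0,0,0],0],[[0,3.3,0],[0,0,0],0],[[0,3.6,0],[0,0,0],0],[[0,3.9,0],[0,0,0],0],[[0,4.2,0],[0,0,0],0],[[0,4.5,0],[0,0,0],0],[[0,4.8,0],[0,0,0],0]]'; python3 - <<'E'
from h import *
to(C-A*(117+15)+[0,0,77])
cv2.imwrite("pics/s11.png",viewer.snapshot("scene")[:,:,::-1])
crop(cv2.imread("pics/s11.png"),280,160,460,310,4,"pics/s11c.png")
E
```

```text
time: 26.05
tool_pos: [436.3, -87.6, 75.9]
tcp_rot: [-180.0, -0.0, 92.5]
ft_force: [-1.8, -0.8, 0.9]
finger_gap: -0.1
time: 27.65
tool_pos: [484.3, -85.5, 76.0]
tcp_rot: [-180.0, 0.0, 92.5]
ft_force: [-1.3, 0.6, -1.0]
finger_gap: 0.0
t 27.65 from [484.324 -85.546  75.98 ] [-179.997    0.002   92.463] shift cm [-0.035  4.312 -0.102] turn [-0.  0.  0.] F [-1.3    0.569 -0.989] gap 0.022141780019068004
```

View pics/s11c.png

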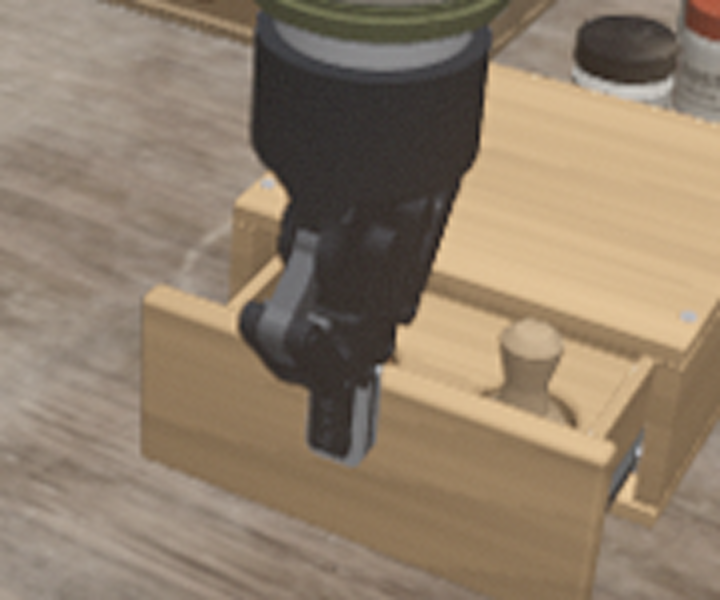

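```bash
python3 -m inch '[[[0,0.3,0],[0,0,0],0],[[0,0.6,0],[0,0,0],0],[[0,0.9,0],[0,0,0],0],[[0,1.2,0],[0,0,0],0],[[0,1.5,0],[0,0,0],0],[[0,1.8,0],[0,0,0],0],[[0,2.1,0],[0,0,0],0],[[0,2.4,0],[0,0,0],0],[[0,2.7,0],[0,0,0],0],[[0,3,0],[0,0,0],0],[[0,3.3,0],[0,0,0],0],[[0,3.6,0],[0,0,0],0],[[0,3.8,0],[0,0,0],0],[[0,4,0],[0,0,0],0]]'; python3 -m inch '[[[0,0.1,0],[0,0,0],0],[[0,0.2,0],[0,0,0],0],[[0,0.3,0],[0,0,0],0],[[0,0.4,0],[0,0,0],0],[[0,0.4,0],[0,0,0],0]]';python3 -m inch '[[[0,0.1,0],[0,0,0],0],[[0,0.2,0],[0,0,0],0],[[0,0.3,0],[0,0,0],0],[[0,0.4,0],[0,0,0],0],[[0,0.4,0],[0,0,0],0]]'
```

```text
time: 29.1
tool_pos: [524.2, -83.8, 76.0]
tcp_rot: [-180.0, 0.0, 92.5]
ft_force: [-4.7, 0.3, 4.0]
finger_gap: -0.2
time: 29.6
tool_pos: [528.2, -83.6, 76.0]
tcp_rot: [180.0, 0.0, 92.5]
ft_force: [-3.6, -1.3, 3.2]
finger_gap: 0.2
time: 30.1
tool_pos: [532.2, -83.5, 76.0]
tcp_rot: [180.0, 0.0, 92.5]
ft_force: [-4.5, -1.3, 2.0]
finger_gap: -0.1
```

```bash
python3 -m inch '[[[0,0.1,0],[0,0,0],0],[[0,0.2,0],[0,0,0],0],[[0,0.3,0],[0,0,0],0],[[0,0.4,0],[0,0,0],0],[[0,0.4,0],[0,0,0],0]]'; python3 -m inch '[[[0,0.1,0],[0,0,0],0],[[0,0.2,0],[0,0,0],0],[[0,0.3,0],[0,0,0],0],[[0,0.3,0],[0,0,0],0]]'
```

```text
time: 30.6
tool_pos: [536.2, -83.3, 76.0]
tcp_rot: [180.0, 0.0, 92.5]
ft_force: [-3.7, -1.3, 1.1]
finger_gap: -0.0
time: 31.0
tool_pos: [539.1, -83.2, 75.9]
tcp_rot: [-180.0, -0.0, 92.5]
ft_force: [-4.3, -0.8, 1.3]
finger_gap: 0.3
```

```bash
python3 -m inch '[[[0,0.1,0],[0,0,0],0],[[0,0.2,0],[0,0,0],0],[[0,0.2,0],[0,0,0],0]]'
```

```text
time: 31.3
tool_pos: [541.0, -83.1, 75.9]
tcp_rot: [-180.0, -0.0, 92.5]
ft_force: [-4.9, -0.3, 3.0]
finger_gap: 0.1
```

```bash
python3 -m inch '[[[0,0.08,0],[0,0,0],0],[[0,0.15,0],[0,0,0],0],[[0,0.15,0],[0,0,0],0]]'
```

```text
time: 31.6
tool_pos: [542.5, -83.0, 76.0]
tcp_rot: [-180.0, -0.0, 92.5]
ft_force: [-3.9, -2.4, 3.4]
finger_gap: 0.2
```

```bash
python3 -m inch '[[[0,0.05,0],[0,0,0],0],[[0,0.08,0],[0,0,0],0],[[0,0.08,0],[0,0,0],0]]'
```

```text
time: 31.9
tool_pos: [542.9, -83.0, 76.0]
tcp_rot: [-179.9, -0.0, 92.5]
ft_force: [-6.4, -2.3, 5.4]
finger_gap: -0.2
```

```bash
python3 -m inch '[[[0,0.05,0],[0,0,0],0],[[0,0.06,0],[0,0,0],0],[[0,0.06,0],[0,0,0],0]]'
```

```text
time: 32.2
tool_pos: [543.2, -83.0, 75.9]
tcp_rot: [-179.9, -0.0, 92.5]
ft_force: [-9.3, -1.0, 6.3]
finger_gap: -0.2
```

```bash
python3 -m inch '[[[0,0.04,0],[0,0,0],0],[[0,0.04,0],[0,0,0],0]]'
```

```text
time: 32.4
tool_pos: [543.4, -83.0, 75.9]
tcp_rot: [-179.9, -0.0, 92.5]
ft_force: [-10.7, -2.0, 8.2]
finger_gap: -0.2
```

Same hard stop as before (543.4 mm, 10.7 N). Let go slowly, then back away and watch that it holds.

```bash
python3 -m inch '[[[0,-0.2,0],[0,0,0],0],[[0,-0.6,0],[0,0,0],0],[[0,-1,0],[0,0,0],0],[[0,-1.5,0],[0,0,0],0],[[0,-2.5,0],[0,0,0],0],[[0,-4.5,0],[0,0,0],0],[[0,-7,-1],[0,0,0],0],[[0,-7,-4],[0,0,0],0],[[0,-7,-8],[0,0,0],0],[[1,-7,-10],[0,0,0],0],[[5,-7,-10],[0,0,0],0],[[10,-7,-10],[0,0,0],0],[[14,-7,-10],[0,0,0],0],[[16,-7,-10],[0,0,0],0],[[16,-7,-10],[0,0,0],0],[[16,-7,-10],[0,0,0],0],[[16,-7,-10],[0,0,0],0],[[16,-7,-10],[0,0,0],0]]'; python3 - <<'E'
from h import *
cv2.imwrite("pics/s12.png",viewer.snapshot("scene")[:,:,::-1]);cv2.imwrite("pics/t12.png",viewer.snapshot("top")[:,:,::-1])
crop(cv2.imread("pics/s12.png"),320,160,490,300,4,"pics/s12c.png")
E
```

```text
time: 34.2
tool_pos: [467.6, 72.8, 176.0]
tcp_rot: [180.0, 0.0, 92.4]
ft_force: [-0.1, 0.2, 0.6]
finger_gap: -0.0
```

View pics/s12c.png

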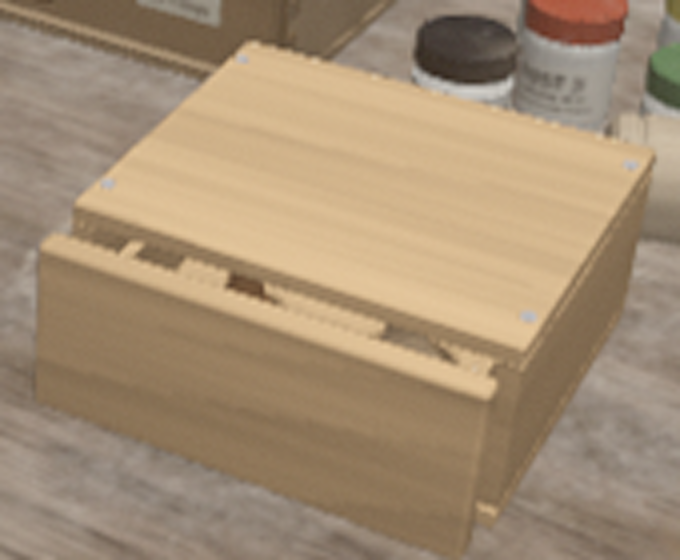

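View pics/t12.png

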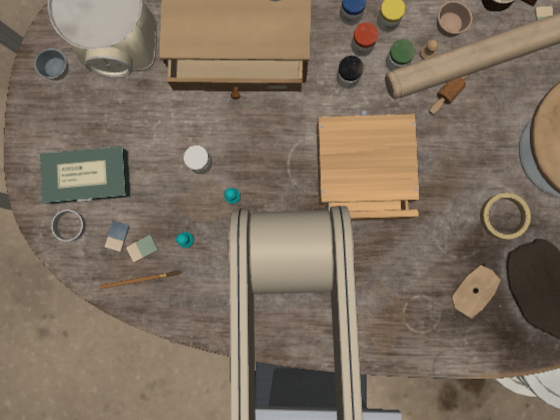

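The drawer front is back where it began (corner at scene (331,220)), and nothing else has moved. One more check a moment later for creep, and then I'll hand in.

```bash
python3 -m inch '[[[0,0,0],[0,0,0],0],[[0,0,0],[0,0,0],0],[[0,0,0],[0,0,0],0],[[0,0,0],[0,0,0],0],[[0,0,0],[0,0,0],0],[[0,0,0],[0,0,0],0],[[0,0,0],[0,0,0],0],[[0,0,0],[0,0,0],0]]'; python3 - <<'E'
from h import *
a=viewer.snapshot("scene")[:,:,::-1].astype(float);b=cv2.imread("pics/s0.png") if 0 else cv2.imread("pics/scene0.png").astype(float)
c=cv2.imread("pics/s12.png").astype(float)
R=np.s_[200:300,325:450]
print("front diff vs start",abs(a-b)[R].mean(),"vs 0.8s ago",abs(a-c)[R].mean(), telemetry.sense()["qd"])
E
```

```text
time: 35.1
tool_pos: [467.5, 73.9, 176.0]
tcp_rot: [-180.0, 0.0, 92.5]
ft_force: [-0.2, -0.6, -0.9]
finger_gap: -0.2
front diff vs start 6.8104 vs 0.8s ago 0.9208266666666667 [-0.074  0.056 -0.012  0.061  0.014  0.103]
```

```bash
python3 - <<'E'
from h import *
b=cv2.imread("pics/scene0.png");c=cv2.imread("pics/s12.png")
g=[cv2.cvtColor(x[200:300,325:450],cv2.COLOR_BGR2GRAY).astype(np.float32) for x in(b,c)]
print(cv2.phaseCorrelate(*g),(g[1]-g[0]).mean(),(g[1]-g[0]).std())
E
```

```text
((0.5156750705329429, -0.05415677563738086), 0.9411076350402832) 6.79944 2.220634
```

```bash
python3 - <<'E'
from h import *
print(r.hand_in())
E
```

```text
the job is handed in; nothing more can be done
None
```

The large stamp is put away and the drawer is shut. I handed the job in at about 35 s of the 72 s allowed.

- **Opening:** I pressed the front about 16 mm in, to the hard stop, with 10.8 N. It sprang out to 40 mm, and I hooked it from above and drew it to its end stop. I overdid that last pull: the final 4 mm of commanded motion against the stop raised the force to about 27 N sideways and 21 N vertically before I backed off.
- **Stamp:** I gripped the tan stamp by its knob, lowered it into the wide nest and felt the floor at the expected height. The picture after release showed it upright in the nest beside the small one.
- **Closing:** I pushed the drawer shut and pressed to the same stop, at 543.4 mm and 10.7 N.

**Last checks:**
- **Drawer:** After 1.5 s and again after 2.5 s without contact, the front was in its latched place and had not crept.
- **Start-picture comparison:** It disagreed slightly. The front is evenly brighter, and I measured a shift of about half a pixel, roughly 1 mm. I put this down to shading.
- **Bystanders:** The jar and the turquoise stamps I could see had not moved. The arm hid one turquoise stamp and the pink one in the last top picture; in the picture just after the pick-up both stood untouched.
- **Stamp after closing:** I could not see it fully once the drawer was shut.

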